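# Exercise the crimp pull tester and bring its peak pointer back to zero

## Task

Get the crimp pull tester ready for the next batch: hook the slotted terminal plate and draw it right out to its stop, then ease it all the way back in without letting it snap. After that, push the red peak pointer back by the finger peg on its crank until it is home on its zero stop, without forcing anything, and leave the peg free and everything else on the bench undisturbed.

Things in the scene. Friction and masses are not known exactly. Their poses are not given: they have to be found in the camera images.
- tester: Crimp pull tester, fixed to the bench: grey base plate (tester x -235 to +90 mm, y +-75 mm, 12 mm high), round blue dial head 144 mm across, dial up, flat clear lens at 60 mm height. Origin: on the bench under the dial's axis, z up. The scale runs 270 degrees clockwise from above, starting at a green zero mark somewhere in the -x +y quadrant (azimuth 115 to 145 degrees from tester x towards y), by +y, +x, -y.
- plate_top (a point): Top middle of the aluminium terminal plate on the sprung slide: upright, 66 mm wide along the tester's y, 8 mm thick, three slots open at the top, 19 to 67 mm high. Home, it stands 118 to 126 mm before the dial's axis (tester -x); the head ends at 72 mm, so the gap behind the plate is 46 mm. The slide bar, 20 mm wide, runs along the middle of the gap, top at 30 mm height.
- pull_slide (a joint): How far the slide is drawn out along the tester's -x, m: 0 home, 0.035 at its stop. A spring pulls it home, 3 N at home, 12 N at the stop; friction and pointers add up to 3 N going out. It drives the black hand from zero to full scale, which carries the red peak pointer up; when the slide goes home the black hand returns to zero and the red one stays behind.
- peak_hand: Red peak pointer (under the lens) with hub, crank arm and finger peg (above it), one part turning on the dial's axis, origin as the tester's. Friction holds it where it is left (0.6 N at the peg moves it). To reset, turn it counter-clockwise seen from above until it meets the stop pin at the green zero mark; it is delicate, over 12 N strains it. Hub (22 mm across) and crank arm lie from 61 to 68 mm height.
- reset_peg (a point): Middle of the red upright finger peg on the crank arm: 9 mm thick, from 67 to 95 mm height, 28 mm from the dial's axis, above the red pointer and in line with it. Nothing else stands above 68 mm. A finger that pushes it should stay square behind it (a little outside its circle), or it slips inside and jams.
- peak_tip (a point): Tip of the red peak pointer, 60 mm from the dial's axis, under the lens at 56 mm height. At zero it points along the green mark on the dial and rests on its stop; how exactly that lies is for eye or touch to find.
- screwdriver: Bystander: screwdriver with yellow handle, 190 mm, lying beside the tester on its +y side.
- wire_spool: Bystander: empty red spool, 60 mm across, 40 mm high, on the tester's -y side.
- crimp_pliers: Bystander: crimping pliers with red and blue handles, about 200 mm long, lying on the tester's +y side.
- terminal_tray: Bystander: grey tray of crimp terminals, 120 x 85 x 28 mm, on the tester's -y side.
- battery_pack: Bystander: black tool battery, 115 x 75 x 60 mm, near the side of the bench.
- tape_roll: Bystander: roll of yellow tape, 90 mm across, 25 mm high, near the side of the bench.
- flux_jar: Bystander: small jar, 52 mm across, 55 mm high, near the side of the bench.
- clamp_top (a point): Top of the steel wire clamp fixed on the robot's end of the base plate, 51 mm high, 192 to 232 mm before the dial's axis (tester -x).

How it is judged (in metres and radians):
On the way, in this order (a step that is already met when the one before it is completed fails the run):
1. the slide is drawn out to its stop (value of joint pull_slide above 0.0335 m), for 0.05 s.
2. the slide is back home (value of joint pull_slide below 0.0015 m), for 0.2 s.
3. the red peak pointer is home at zero (x of peak_tip in the frame of tester below -0.035 m and y of peak_tip in the frame of tester above 0.04 m), for 0.2 s.
At the end, for the whole second after the job is handed in: The slide is home (within 1.5 mm) and the red peak pointer is home at zero, its tip within 2.5 mm of the middle of the green mark, let go, with no bystander moved by more than 15 mm (all of step 3 and value of joint pull_slide below 0.0015 m); the robot touches nothing.
It fails at once if the slide snaps back (faster than 0.25 m/s) (velocity of joint pull_slide below -0.25 m/s).
It fails at once if the slide or tester is forced (more than 40 N) (contact force between the fingers and tester above 40 N).
It fails at once if the peak pointer's crank is forced (more than 12 N) (contact force between the fingers and peak_hand above 12 N).
It fails at once if a bystander is pushed aside (more than 15 mm) (distance of any of screwdriver, wire_spool, crimp_pliers, terminal_tray, battery_pack, tape_roll, flux_jar from where it was at the start of the episode above 0.015 m).
It also fails if it takes over 58 s, if anything falls off the work surface, if the arm or the gripper's body presses on something with over 40 N, if the wrist force passes 120 N, or if a joint passes its speed limit or range.

## Robot

A 7-joint arm with a two-finger parallel gripper is mounted at the origin on the work surface. World frame = base frame: x ahead of the robot, y to its left, z up, the work surface at z = 0. Lengths are in m, angles in degrees, forces in N, time in s.
With the tool pointing down it reaches from about 0.4 to 0.925 m from the base axis. Payload 4.1 kg.
Tool frame: the origin (TCP) lies on the centre line of the jaws, within the pads' length; the fingertips stand 25 mm ahead of it and the grasp point (between the pads) lies 6 mm ahead of it; z points along the fingers, y is the line along which they close (so a half turn about z gives the same grasp; the last joint's range is limited). The gripper opens to 85 mm and grips with 20 to 120 N. Pads are 22 mm wide; open, the fingers measure 114 mm over their backs; the gripper's body (76 mm by 85 mm) begins 54 mm behind the grasp point. The pads swing forward as they close: fully open they stand 13 mm farther back than shut.
Start: joints at [-68.927, 22.827, 2.584, 88.041, -1.071, 69.15, -2.905], TCP at [0.293, 0.581, 0.219] pointing down, gripper open.
Joint ranges: [-161.44, 161.44], [-28.35, 127.94], [-78.24, 83.42], [0, 140.83], [-78.03, 258.03], [13.02, 114.36], [-168.23, 168.23]. Speed limits (degrees/s): [147.25, 147.25, 180, 180, 180, 180, 180].

## Interface

Orientations are given as [roll, pitch, yaw] about the fixed x, y, z axes, in that order (R = Rz(yaw) Ry(pitch) Rx(roll)).
In Python, from plant import robot gives the robot as it stands.
- The arm moves only by the tool move_arm, never from a script. Its argument "moves" is a list that holds one entry, the list of rows, each a list of 7 numbers: the turn, a rotation vector about the world's x, y, z scaled (see below), then the shift along the world's x, y, z scaled (see below), then the opening, from 0 (shut) to 1 (fully open). A call has 1 to 8 rows; each row is the pose to reach, as a shift and turn from the pose commanded when the call began; what a row does not reach only later rows make up. The controller multiplies each number of a shift by 1 m and each number of a turn by 45 degrees. A row lasts 1/12 s, in which the tool goes at most 41.7 mm and 7.16 degrees, less where a joint would pass 70% of its speed; a pose out of reach is approached as far as the arm can. A call with a number of a shift or a turn outside -1 to 1 is refused whole. A call with a gripper value outside its range is refused whole. The fingers move at their own pace and stop on an object; the grip force is fixed at half the most. Time passes only in rows, so rows that repeat a pose let the fingers close. It gives the time, the measured TCP pose, the force, the opening and the grip force at its end, in the units of the state.
- robot.read_state(): the state, without advancing time (a new reading comes with each control period).
- robot.read_camera(name): name is "side" or "top"; returns the picture (384x512x3 uint8, red, green, blue); there is no depth.
- robot.get_calibration(name): a dict with "fx", "fy", "cx", "cy" (pixels), "distortion" ([k1, k2, p1, p2, k3] as OpenCV has them; the pictures are not rectified), "R" (3x3) and "t" (3): a world point X has camera coordinates R X + t. Camera axes: x right, y down, z forward; pixel columns grow to the right and rows downward; lengths in m; the calibration is good to about 2 mm. A picture is of the moment at which its call begins. get_calibration takes no time and is no camera call.
- robot.sign_off(): hands the job in; it is judged then, once.
The state is a dict: "time_s": time; "joint_positions": joint angles; "joint_vel": joint speeds; "tau": joint torques, N m; "eef_pos": TCP position; "tool_rot": TCP orientation; "wrist_force": force on the tool from outside, world axes, zero at the start; "ft_torque": the same for the moment, N m; "grip_width": finger opening in m; "grip_force": force on a finger pad.
Only numpy, scipy, OpenCV 4.12 (cv2) and the standard library are available. Lean on these libraries where they do the work, as an engineer would, in place of code of your own. Each camera call takes 0.05 s, during which the arm holds its last target. There are 200 camera calls.

## Working session

There is one attempt and no reset: what is moved stays moved. The work goes in short steps, Python scripts to look and compute and a tool call to move; the robot and the scene stay as the last step left them, time stands still between calls to the robot, and variables do not carry over. Pictures are saved under pics/ and viewed, at most 10 in all, crops included, and the job is handed in when it is done.

Besides the shell and the picture viewer there is one more tool, called after "Call:" by a JSON object that holds its "name" and its "arguments", one argument or row to a line. move_arm: Moves the arm, as the interface text tells. Its arguments: {"type":"object","properties":{"moves":{"type":"array","items":{"type":"array","items":{"type":"array","items":{"type":"number"}}}}},"required":["moves"]}

```bash
mkdir -p pics; python3 - <<'E'
from plant import robot
import cv2
for n in("top","side"):
    cv2.imwrite(f"pics/{n}0.png",robot.read_camera(n)[:,:,::-1])
    c=robot.get_calibration(n);print({k:(v if not hasattr(v,'round') else v.round(4) if hasattr(v,'shape') else v) for k,v in c.items()})
print(robot.read_state())
E
```

```text
{'fx': 400.8389358121681, 'fy': 400.8389358121681, 'cx': 250.26260836699086, 'cy': 189.78675882757744, 'distortion': array([-0.1218,  0.    ,  0.    ,  0.    ,  0.    ]), 'R': array([[-0.0125, -0.9999, -0.0094],
       [-0.9958,  0.0133, -0.0909],
       [ 0.0911,  0.0082, -0.9958]]), 't': array([0.0146, 0.5619, 1.2353])}
{'fx': 458.0005636359319, 'fy': 458.0005636359319, 'cx': 256.3928902358401, 'cy': 185.59950831721125, 'distortion': array([-0.1798,  0.    ,  0.    ,  0.    ,  0.    ]), 'R': array([[-0.8013, -0.5983,  0.0039],
       [-0.2881,  0.3802, -0.8789],
       [ 0.5244, -0.7053, -0.477 ]]), 't': array([0.4486, 0.2441, 1.4194])}
{'time_s': 0.1, 'joint_positions': array([-68.92690411,  22.8664942 ,   2.58138092,  88.10483288,
        -1.07357949,  69.15042661,  -2.9047587 ]), 'joint_vel': array([-0.083869  , -0.07455191,  0.02956593, -0.21840105,  0.07638507,
       -0.00187526,  0.04621883]), 'tau': array([ 3.54820411e-03, -4.76263797e+01,  1.37006968e+00, -2.54948509e+01,
        1.19902060e-02,  5.06393422e-03,  1.25917444e-05]), 'eef_pos': array([0.29223522, 0.57995885, 0.21759758]), 'tool_rot': array([-1.79902561e+02,  5.12290380e-03,  1.53259538e+02]), 'wrist_force': array([ 0.55567822, -0.05229091, -0.44910627]), 'ft_torque': array([-0.00695291,  0.01046158, -0.01319704]), 'grip_force': 0.0, 'grip_width': 0.08541742219087486}
```

View pics/top0.png

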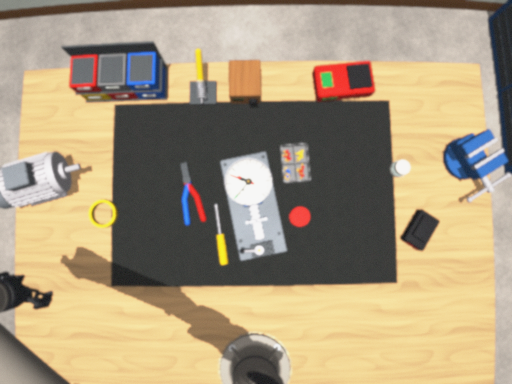

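View pics/side0.png

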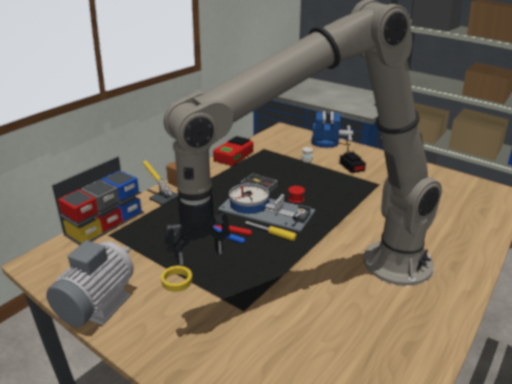

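Top: the dial is near (248,182), the plate near (257,220), the clamp near (259,250) and the red peg near (249,181). The spool is at (300,216), the screwdriver at (221,240) and the pliers at (190,200). I'll enlarge both views.

```bash
cat > h.py <<'E'
import numpy as np,cv2
from plant import robot
def ray(n,uv):
    c=robot.get_calibration(n);K=np.array([[c["fx"],0,c["cx"]],[0,c["fy"],c["cy"]],[0,0,1]])
    p=cv2.undistortPoints(np.array(uv,float).reshape(-1,1,2),K,np.array(c["distortion"],float)).reshape(-1,2)
    R=np.array(c["R"]);t=np.array(c["t"]);d=np.c_[p,np.ones(len(p))]@R
    return -R.T@t,d
def bp(n,uv,z):
    o,d=ray(n,uv);return o+d*((z-o[2])/d[:,2])[:,None]
def proj(n,X):
    c=robot.get_calibration(n);K=np.array([[c["fx"],0,c["cx"]],[0,c["fy"],c["cy"]],[0,0,1]])
    return cv2.projectPoints(np.array(X,float).reshape(-1,1,3),cv2.Rodrigues(np.array(c["R"]))[0],np.array(c["t"],float),K,np.array(c["distortion"],float))[0].reshape(-1,2)
def crop(n,x0,y0,w,h,s,f,img=None):
    im=robot.read_camera(n) if img is None else img
    cv2.imwrite(f,cv2.resize(im[y0:y0+h,x0:x0+w,::-1],None,fx=s,fy=s,interpolation=cv2.INTER_CUBIC))
    return im
E
python3 - <<'E'
from h import *
a=cv2.imread("pics/top0.png")[:,:,::-1];b=cv2.imread("pics/side0.png")[:,:,::-1]
crop("top",210,145,90,120,5,"pics/t1.png",a)
crop("side",210,170,110,80,7,"pics/s1.png",b)
E
```

```text
(no output)
```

View pics/t1.png

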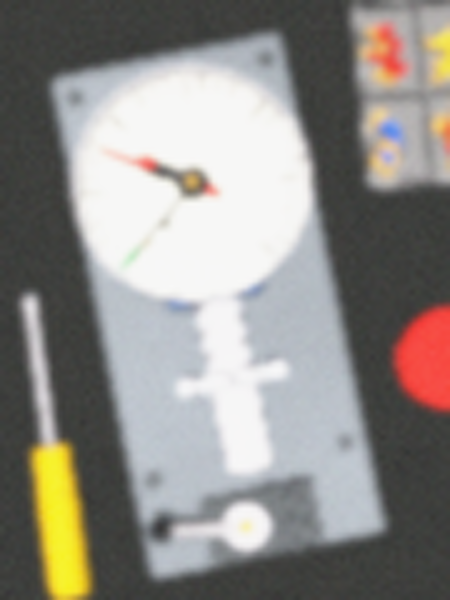

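View pics/s1.png

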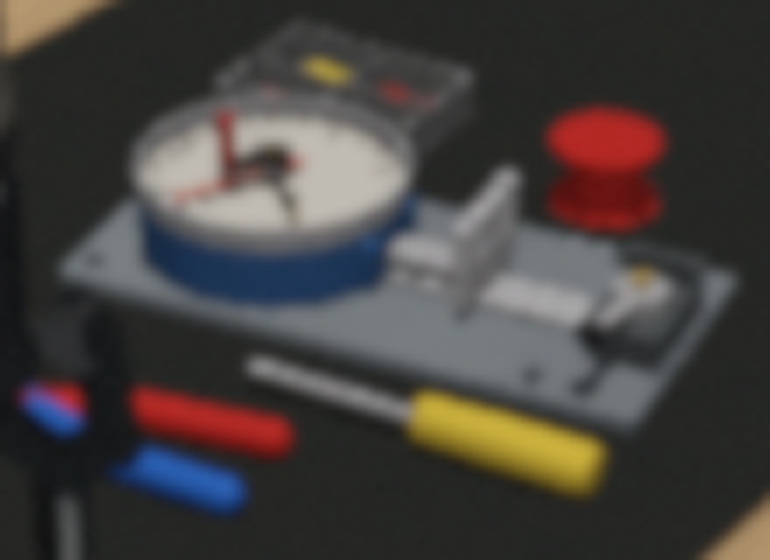

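Crop: the base corners are at (52,80), (283,35), (387,530) and (153,578). The hub is at (191,181), the red tip at (103,150), the peg at about (150,163), and the green mark runs from (180,203) to (125,265). The plate spans (178,388) to (288,370).

```bash
cat >> h.py <<'E'
def tc(P): return (np.array(P,float)+.5)/5-.5+[210,145]
def fit(A,B):
    ma,mb=A.mean(0),B.mean(0);H=(A-ma).T@(B-mb);th=np.arctan2(H[0,1]-H[1,0],H[0,0]+H[1,1])
    R=np.array([[np.cos(th),-np.sin(th)],[np.sin(th),np.cos(th)]]);return th,mb-R@ma,R
E
python3 - <<'E'
from h import *
C=bp("top",tc([(52,80),(283,35),(387,530),(153,578)]),.012)[:,:2]
L=np.array([(.09,.075),(.09,-.075),(-.235,-.075),(-.235,.075)])
th,o,R=fit(L,C);print(np.degrees(th),o,((L@R.T+o)-C).round(4))
def T(p,z): return ((bp("top",tc(p),z)[:,:2]-o)@R).round(4)
print("hub",T([(191,181)],.068),"tip",T([(103,150)],.056),"peg",T([(150,163)],.085))
g=T([(180,203),(125,265)],.052);print("green",g,np.degrees(np.arctan2(g[:,1],g[:,0])))
print("plate",T([(178,388),(288,370)],.067))
print("lens",T([(72,180),(311,180)],.06))
im=cv2.imread("pics/top0.png");hs=cv2.cvtColor(im,40)
m=cv2.inRange(hs,(45,60,60),(85,255,255));ys,xs=np.nonzero(m[145:265,210:300]);print("greenpx",xs+210,ys+145)
for n,z,p in(("spool",.04,(450,358)),("sd tip",.005,(28,295)),("sd end",.03,(70,595))):print(n,bp("top",tc([p]),z),T([p],z))
E
```

```text
10.841130296461568 [0.58511969 0.01217268] [[ 0.0008 -0.0006]
 [ 0.0019  0.0007]
 [-0.0013  0.    ]
 [-0.0014 -0.0002]]
hub [[0.001  0.0018]] tip [[0.0322 0.051 ]] peg [[0.0147 0.0239]]
green [[-0.0091  0.011 ]
 [-0.0399  0.0518]] [129.60002658 127.60599136]
plate [[-0.1206  0.0346]
 [-0.1233 -0.0327]]
lens [[ 0.0173  0.0732]
 [-0.0123 -0.0705]]
greenpx [] []
spool [[ 0.47663481 -0.14447454  0.04      ]] [[-0.136  -0.1334]]
sd tip [[0.52117228 0.12001773 0.005     ]] [[-0.0425  0.1179]]
sd end [[0.33307099 0.09279699 0.03      ]] [[-0.2324  0.1266]]
```

Call:
{"name": "move_arm", "arguments": {
  "moves": [
    [[0,0,-0.1,0.006,-0.018,0,0],[0,0,-0.2,0.012,-0.036,0,0],[0,0,-0.3,0.018,-0.055,0,0],[0,0,-0.4,0.025,-0.073,0,0],[0,0,-0.5,0.031,-0.091,0,0],[0,0,-0.6,0.037,-0.11,0,0],[0,0,-0.7,0.044,-0.128,0,0],[0,0,-0.79,0.05,-0.146,0,0]]
  ]
}}

```text
time_s: 0.77
eef_pos: [0.3427, 0.4332, 0.2181]
tool_rot: [-180.0, 0.0, 117.5]
wrist_force: [-0.4, 0.2, 0.0]
grip_width: -0.0002
grip_force: 0.0
```

Call:
{"name": "move_arm", "arguments": {
  "moves": [
    [[0,0,-0.1,0.006,-0.018,0,0],[0,0,-0.2,0.012,-0.036,0,0],[0,0,-0.3,0.018,-0.055,0,0],[0,0,-0.4,0.025,-0.073,0,0],[0,0,-0.5,0.031,-0.091,0,0],[0,0,-0.6,0.037,-0.11,0,0],[0,0,-0.7,0.044,-0.128,0,0],[0,0,-0.79,0.05,-0.146,0,0]]
  ]
}}

```text
time_s: 1.43
eef_pos: [0.3925, 0.2873, 0.2182]
tool_rot: [-180.0, 0.0, 81.9]
wrist_force: [0.2, 0.4, -0.0]
grip_width: -0.0002
grip_force: 0.0
```

Call:
{"name": "move_arm", "arguments": {
  "moves": [
    [[0,0,-0.1,0.006,-0.018,0,0],[0,0,-0.2,0.012,-0.036,0,0],[0,0,-0.3,0.018,-0.055,0,0],[0,0,-0.4,0.025,-0.073,0,0],[0,0,-0.5,0.031,-0.091,0,0],[0,0,-0.6,0.037,-0.11,0,0],[0,0,-0.7,0.044,-0.128,0,0],[0,0,-0.79,0.05,-0.146,0,0]]
  ]
}}

```text
time_s: 2.1
eef_pos: [0.4425, 0.1414, 0.2183]
tool_rot: [-180.0, 0.0, 46.4]
wrist_force: [-0.3, 0.3, -0.3]
grip_width: -0.0005
grip_force: 0.0
```

Call:
{"name": "move_arm", "arguments": {
  "moves": [
    [[0,0,-0.1,0.006,-0.018,0,0],[0,0,-0.2,0.012,-0.036,0,0],[0,0,-0.3,0.018,-0.055,0,0],[0,0,-0.4,0.025,-0.073,0,0],[0,0,-0.5,0.031,-0.091,-0.02,0],[0,0,-0.6,0.037,-0.11,-0.04,0],[0,0,-0.7,0.044,-0.128,-0.06,0],[0,0,-0.79,0.05,-0.146,-0.07,0]]
  ]
}}

```text
time_s: 2.77
eef_pos: [0.491, -0.0044, 0.1463]
tool_rot: [180.0, 0.2, 10.8]
wrist_force: [0.5, 0.5, 0.6]
grip_width: 0.0001
grip_force: 0.0
```

```bash
python3 - <<'E'
from h import *
s=robot.read_state();print(s)
a=crop("side",200,110,130,130,6,"pics/s2.png")
cv2.imwrite("pics/s2.png",cv2.resize(a[130:230,200:330,::-1],None,fx=6,fy=6,interpolation=2))
E
```

```text
{'time_s': 2.7667, 'joint_positions': array([-39.06711   ,  13.58506167,  39.90808058, 114.77836382,
       -10.50198247,  55.3709518 , -73.06403146]), 'joint_vel': array([ 22.1307116 ,  20.56756909,  11.23724468,  -2.37279421,
       -19.4662223 , -11.21746515,  -4.46703187]), 'tau': array([-1.46788169e+00, -2.99842143e+01,  4.20748249e+00, -2.20315665e+01,
        3.09016714e-01, -9.80478799e-04,  8.31895578e-02]), 'eef_pos': array([ 0.49102072, -0.00437396,  0.14629094]), 'tool_rot': array([179.99614417,   0.19881265,  10.84999655]), 'wrist_force': array([0.49098349, 0.47308036, 0.59788639]), 'ft_torque': array([ 0.03096047,  0.02323978, -0.01237157]), 'grip_force': 0.0, 'grip_width': 6.031387941503696e-05}
```

View pics/s2.png

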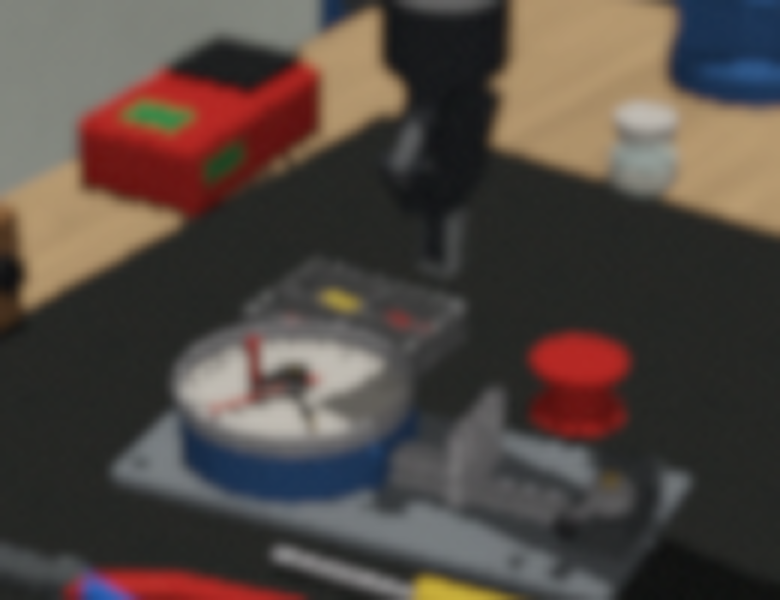

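The closed fingertips hang at about crop (440,275), over the gap. I'll check their height against the projection.

```bash
python3 - <<'E'
from h import *
for z in(.108,.121,.134):
    p=proj("side",[[.491,-.0044,z]])[0];print(z,(p-[200,130]+.5)*6-.5)
E
```

```text
0.108 [439.03046012 346.23575296]
0.121 [439.49087467 326.92509938]
0.134 [439.95303917 307.46682672]
```

```bash
python3 - <<'E'
from h import *
th=np.radians(10.84);R=np.array([[np.cos(th),-np.sin(th)],[np.sin(th),np.cos(th)]]);o=np.array([.586,.013])
for x,y,z in((0,0,.06),(-.122,.033,.067),(-.122,-.033,.067),(-.235,.075,.012)):
    w=R@[x,y]+o;print((x,y,z),(proj("side",[[*w,z]])[0]-[200,130]+.5)*6-.5)
b=cv2.imread("pics/side0.png")
print(proj("side",[[.293,.581,.194],[.293,.581,.219]]), proj("top",[[.293,.581,.194]]))
print(robot.read_state()["eef_pos"])
robot_im=robot.read_camera("top");cv2.imwrite("pics/x.png",robot_im[:,:,::-1])
E
```

```text
(0, 0, 0.06) [294.44845677 380.73728128]
(-0.122, 0.033, 0.067) [454.64534832 440.31262376]
(-0.122, -0.033, 0.067) [498.62769871 390.48791648]
(-0.235, 0.075, 0.012) [603.58845822 601.45251101]
[[200.02388064 274.57300909]
 [199.36218478 266.25945588]] [[ 45.66996189 282.91360296]]
[ 0.49115512 -0.00889479  0.14556081]
```

Call:
{"name": "move_arm", "arguments": {
  "moves": [
    [[0,0,0,0,0,-0.005,0],[0,0,0,0,0,-0.01,0],[0,0,0,0,0,-0.015,0],[0,0,0,0,0,-0.02,0],[0,0,0,0,0,-0.02,0]]
  ]
}}

```text
time_s: 3.28
eef_pos: [0.4917, -0.0026, 0.1277]
tool_rot: [-180.0, 0.1, 11.2]
wrist_force: [-0.3, 0.6, 1.0]
grip_width: 0.0003
grip_force: 0.0
```

```bash
python3 - <<'E'
from h import *
s=robot.read_state();e=s["eef_pos"];print(e,s["tool_rot"])
a=robot.read_camera("side")[130:230,220:320,::-1].astype(float)
a=np.clip((a/255)**.45*255,0,255).astype(np.uint8)
a=cv2.resize(a,None,fx=6,fy=6,interpolation=2)
for k in(-.025,0):
    p=(proj("side",[[e[0],e[1],e[2]+k]])[0]-[220,130]+.5)*6-.5;print(p);cv2.circle(a,tuple(int(v) for v in p),4,(0,255,0),1)
cv2.imwrite("pics/s3.png",a)
E
```

```text
[ 0.49169215 -0.00260623  0.12766648] [-1.79980322e+02  9.03752743e-02  1.11595161e+01]
[316.15395173 354.93925435]
[317.02039021 317.77360176]
```

View pics/s3.png

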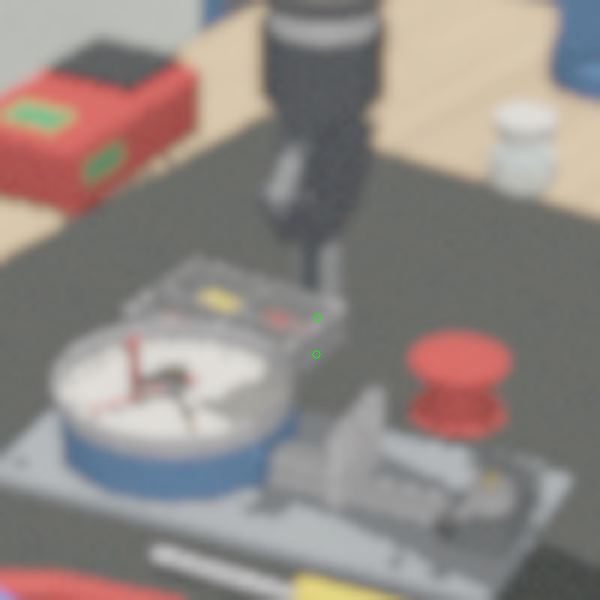

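The visible finger ends near (318,305), above the projected TCP at (317,318). I'll difference it against the first picture to see where the fingers really end.

```bash
python3 - <<'E'
from h import *
b=cv2.imread("pics/side0.png").astype(int);a=robot.read_camera("side")[:,:,::-1].astype(int)
d=(a-b).sum(2);print("cols",list(range(262,285,2)))
for r in range(168,196): print(r,d[r,262:285:2], a[r,262:285:2].sum(1)//3)
E
```

```text
cols [262, 264, 266, 268, 270, 272, 274, 276, 278, 280, 282, 284]
168 [  0 -11 -37 -43 -43 -45 -44 -28  -8   3  -1   3] [37 33 25 23 22 21 22 27 35 38 37 37]
169 [ -4  -4 -25 -37 -42 -48 -27  -6   0  -5   2   2] [36 36 28 25 23 22 27 34 36 36 37 37]
170 [ -4   0 -16 -23 -33 -38  15  22   2   0   2   0] [36 37 31 30 26 23 41 44 37 37 37 36]
171 [  3  -2  -4  -3 -27 -27  56  46  -1   0   7  -1] [37 37 35 35 28 28 56 52 37 37 38 36]
172 [ -1  -1   3   6 -19 -22  74  48  -1  -1   2  -2] [36 37 38 39 30 30 62 52 37 37 38 36]
173 [  1  -2   3   8 -16 -18  75  46   2   0   0   2] [37 36 38 40 31 31 62 52 38 37 37 37]
174 [ -3   2  -1  10 -15 -20  77  46   1  -3   5  -1] [38 38 38 41 32 30 62 52 37 37 37 36]
175 [  0  -3   2   9 -15 -22  78  49   5  -4   2  -3] [50 43 39 41 32 30 63 54 38 36 37 36]
176 [  0   1  -2   8 -17 -18  87  59   3   0   0   2] [62 55 48 44 33 32 66 57 39 37 37 37]
177 [  2  -2   1   7 -24 -17  94  59   7   1  -2  -4] [66 65 61 55 40 35 70 57 39 37 36 36]
178 [  1   1   0   4 -12 -13  78  43   3  -3   0  -3] [67 70 64 65 56 49 74 55 38 36 37 37]
179 [-1  0 -1  4 12 -6
[... 889 characters left out ...]
 55  44  37  36  37  37  37]
190 [ -6 -41 -97 -86  -3   2   0  -1  -2  -1  -3   0] [160 105  76  63  56  50  38  37  36  37  37  37]
191 [ -21 -111 -118 -103   -8    2    0   -3   -1    2   -1    0] [169 107  78  64  52  42  37  36  37  37  37  36]
192 [ -73 -193 -166 -113  -11    2    0   -2    2   -2  -14   -2] [158  99  79  63  45  38  37  36  37  37  37  37]
193 [-165 -243 -210 -130  -16    1   -3   -3    2  -19  -64  -19] [129  90  79  61  41  37  36  36  38  38  44  39]
194 [-246 -257 -242 -137   -9    2   -2    1   -9  -79 -152  -57] [101  87  83  61  39  37  36  37  35  45  59  44]
195 [-271 -269 -251 -125   -5   -1    5    3  -15 -117 -169  -76] [94 90 86 62 38 36 38 36 38 60 79 52]
```

Call:
{"name": "move_arm", "arguments": {
  "moves": [
    [[0,0,0,0,0,-0.01,0],[0,0,0,0,0,-0.02,0],[0,0,0,0,0,-0.03,0],[0,0,0,0,0,-0.04,0],[0,0,0,0,0,-0.05,0],[0,0,0,0,0,-0.06,0],[0,0,0,0,0,-0.066,0],[0,0,0,0,0,-0.066,0]]
  ]
}}

```text
time_s: 4.05
eef_pos: [0.4912, -0.0037, 0.0609]
tool_rot: [180.0, 0.2, 11.0]
wrist_force: [0.5, -0.4, -0.4]
grip_width: 0.0001
grip_force: 0.0
```

```bash
python3 - <<'E'
from h import *
s=robot.read_state();e=s["eef_pos"];print(e,s["tool_rot"],s["wrist_force"],s["joint_positions"])
a=robot.read_camera("side")[150:230,220:320,::-1].astype(float)
a=np.clip((a/255)**.5*255,0,255).astype(np.uint8)
a=cv2.resize(a,None,fx=7,fy=7,interpolation=2)
for k in(-.025,0):
    p=(proj("side",[[e[0],e[1],e[2]+k]])[0]-[220,150]+.5)*7-.5;print(p);cv2.circle(a,tuple(int(v) for v in p),4,(0,255,0),1)
cv2.imwrite("pics/s4.png",a)
E
```

```text
[ 0.491235   -0.00365644  0.06087939] [179.98368239   0.18424686  11.04674775] [ 0.52811173 -0.35485203 -0.36287032] [-34.67730921  21.39803941  36.15349302 119.01818784 -17.65316815
  44.98806168 -66.68015906]
[368.15068424 386.36570824]
[369.1544188  344.69430131]
```

View pics/s4.png

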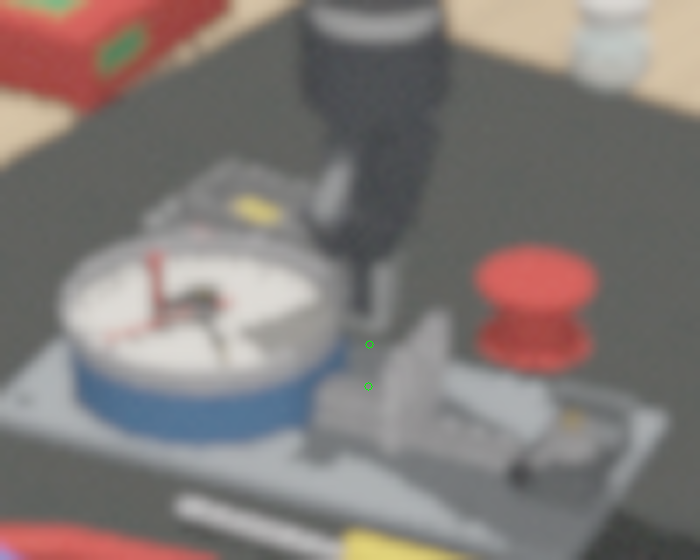

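The tip shows at about crop (370,330), roughly 9 mm above the TCP instead of 25 mm below it. I'll go down gently and watch the force.

Call:
{"name": "move_arm", "arguments": {
  "moves": [
    [[0,0,0,0,0,-0.002,0],[0,0,0,0,0,-0.004,0],[0,0,0,0,0,-0.006,0],[0,0,0,0,0,-0.008,0],[0,0,0,0,0,-0.008,0]]
  ]
}}

```text
time_s: 4.52
eef_pos: [0.4924, -0.0034, 0.0544]
tool_rot: [180.0, 0.0, 11.1]
wrist_force: [-0.4, -0.3, -0.3]
grip_width: -0.0001
grip_force: 0.0
```

Call:
{"name": "move_arm", "arguments": {
  "moves": [
    [[0,0,0,0,0,-0.001,0],[0,0,0,0,0,-0.002,0],[0,0,0,0,0,-0.002,0]]
  ]
}}

```text
time_s: 4.77
eef_pos: [0.4924, -0.0035, 0.0525]
tool_rot: [180.0, 0.0, 11.1]
wrist_force: [-0.1, 0.8, -0.1]
grip_width: 0.0001
grip_force: 0.0
```

Call:
{"name": "move_arm", "arguments": {
  "moves": [
    [[0,0,0,0,0,-0.001,0],[0,0,0,0,0,-0.002,0],[0,0,0,0,0,-0.003,0],[0,0,0,0,0,-0.003,0]]
  ]
}}

```text
time_s: 5.1
eef_pos: [0.4923, -0.0035, 0.0493]
tool_rot: [180.0, 0.0, 11.1]
wrist_force: [-0.4, -0.3, -0.6]
grip_width: 0.0001
grip_force: 0.0
```

Call:
{"name": "move_arm", "arguments": {
  "moves": [
    [[0,0,0,0,0,-0.001,0],[0,0,0,0,0,-0.002,0],[0,0,0,0,0,-0.003,0],[0,0,0,0,0,-0.004,0],[0,0,0,0,0,-0.004,0]]
  ]
}}

```text
time_s: 5.52
eef_pos: [0.4923, -0.0035, 0.0453]
tool_rot: [180.0, 0.0, 11.1]
wrist_force: [0.3, 0.2, -0.2]
grip_width: 0.0002
grip_force: 0.0
```

```bash
python3 - <<'E'
from h import *
s=robot.read_state();print(s["eef_pos"],s["wrist_force"])
b=cv2.imread("pics/side0.png").astype(int);a=robot.read_camera("side")[:,:,::-1].astype(int)
d=(a-b).sum(2);print(proj("side",[s["eef_pos"]]));print(list(range(262,285,2)))
for r in range(190,210): print(r,d[r,262:285:2], a[r,262:285:2].sum(1)//3)
E
```

```text
[ 0.49231984 -0.0034832   0.04532597] [ 0.33788023  0.17096259 -0.18324379]
[[271.94575948 202.45499885]]
[262, 264, 266, 268, 270, 272, 274, 276, 278, 280, 282, 284]
190 [  -2  -20 -186 -188 -106  -79  -29    1   -1   -1   -3   -1] [161 112  46  29  21  23  28  37  37  37  37  37]
191 [  -7  -32 -152 -171  -90  -49   12   11    2    3   -2   -1] [173 133  66  41  24  25  41  41  38  37  37  36]
192 [ -34  -87 -170 -141  -66  -18   64   23    1   -1  -12    0] [171 134  78  53  27  32  58  45  37  37  38  38]
193 [-109 -171 -204 -132  -47   -2   85   25    0  -17  -64  -17] [147 114  81  61  30  36  65  45  37  39  44  39]
194 [-206 -241 -240 -135  -29    4   92   26   -3  -78 -152  -53] [114  92  84  62  32  38  67  46  37  46  59  46]
195 [-261 -267 -250 -124  -21    2   95   35  -11 -117 -169  -76] [97 90 87 62 32 37 68 47 39 60 79 52]
196 [-272 -271 -234  -93  -21   -3   97   31  -46 -145 -123  -49] [95 92 85 59 32 36 69 47 43 75 90 55]
197 [-275 -260 -183  -59  -42  -10   93   23  -96 -175  -87  -18] [93 91 80 57 34 38 70 48 53 86 92 56]
198 [-263 -221 -109  -55  -78  -50   65  
[... 578 characters left out ...]
 99  90  92 107]
204 [ -49  -56 -156 -221 -228 -220 -141  -39  -33  -47  -23   -3] [ 57  47  62  72  71  67  80 104  99  90  91 113]
205 [ -52  -55 -165 -228 -238 -237 -154  -28  -41  -40  -19   -9] [ 50  50  75  81  79  75  85 104  99  89  90 112]
206 [ -27  -30 -109 -184 -210 -230 -156  -27  -46  -26  -35  -41] [ 49  54  83  86  85  81  86 104  95  87  84 103]
207 [ -13  -15  -51 -100 -129 -182 -128  -26  -38  -27  -68 -108] [ 49  54  83  87  89  85  91 103  91  85  75  83]
208 [  -5  -24  -67  -60  -58 -102  -73  -21  -30  -42 -119 -170] [ 49  54  80  85  88  87  94 102  87  83  69  66]
209 [  -7  -45 -108  -89  -81  -90  -34  -20  -24  -87 -191 -196] [49 57 81 83 84 84 91 97 87 82 71 72]
```

Call:
{"name": "move_arm", "arguments": {
  "moves": [
    [[0,0,0,0,0,-0.001,0],[0,0,0,0,0,-0.002,0],[0,0,0,0,0,-0.003,0],[0,0,0,0,0,-0.004,0],[0,0,0,0,0,-0.005,0],[0,0,0,0,0,-0.006,0],[0,0,0,0,0,-0.006,0]]
  ]
}}

```text
time_s: 6.15
eef_pos: [0.4923, -0.0035, 0.0393]
tool_rot: [180.0, 0.0, 11.1]
wrist_force: [-1.1, 0.4, 0.1]
grip_width: 0.0001
grip_force: 0.0
```

Call:
{"name": "move_arm", "arguments": {
  "moves": [
    [[0,0,0,0,0,-0.001,0],[0,0,0,0,0,-0.002,0],[0,0,0,0,0,-0.003,0],[0,0,0,0,0,-0.004,0],[0,0,0,0,0,-0.005,0],[0,0,0,0,0,-0.006,0],[0,0,0,0,0,-0.006,0]]
  ]
}}

```text
time_s: 6.73
eef_pos: [0.4924, -0.0035, 0.0334]
tool_rot: [180.0, 0.0, 11.1]
wrist_force: [-0.4, 0.5, -0.9]
grip_width: -0.0
grip_force: 0.0
```

```bash
python3 - <<'E'
from h import *
s=robot.read_state();e=s["eef_pos"];print(e,s["tool_rot"],s["wrist_force"])
a=robot.read_camera("side")[160:230,230:310,::-1].astype(float)
a=np.clip((a/255)**.5*255,0,255).astype(np.uint8)
a=cv2.resize(a,None,fx=8,fy=8,interpolation=2)
cv2.imwrite("pics/s5.png",a)
E
```

```text
[ 0.4923509  -0.00349929  0.03335778] [1.79994520e+02 2.03909907e-02 1.10583359e+01] [-0.41692349  0.4583184  -0.86772109]
```

View pics/s5.png

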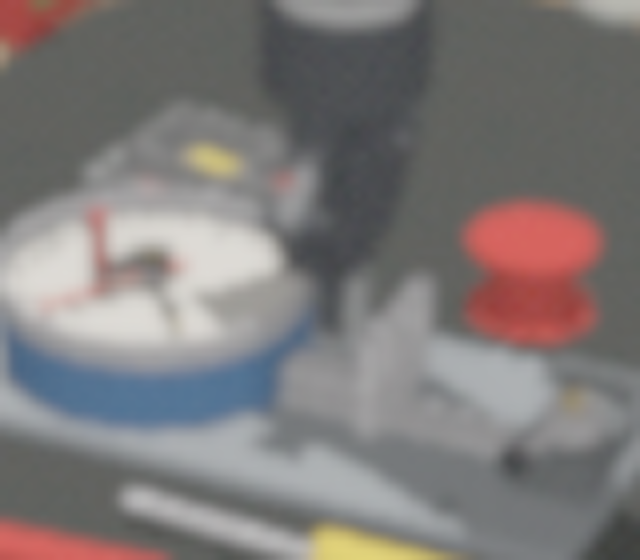

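The fingers now stand in the gap behind the plate, tip near (340,340). I'll draw the slide out.

Call:
{"name": "move_arm", "arguments": {
  "moves": [
    [[0,0,0,-0.002,-0.0004,0,0],[0,0,0,-0.004,-0.0008,0,0],[0,0,0,-0.006,-0.0012,0,0],[0,0,0,-0.008,-0.0015,0,0],[0,0,0,-0.01,-0.0019,0,0],[0,0,0,-0.012,-0.0023,0,0],[0,0,0,-0.014,-0.0027,0,0],[0,0,0,-0.016,-0.003,0,0]]
  ]
}}

```text
time_s: 7.45
eef_pos: [0.4782, -0.0063, 0.034]
tool_rot: [179.9, -0.2, 11.1]
wrist_force: [3.9, 0.1, -3.8]
grip_width: 0.0
grip_force: 2.2
```

Call:
{"name": "move_arm", "arguments": {
  "moves": [
    [[0,0,0,-0.002,-0.0004,0,0],[0,0,0,-0.004,-0.0008,0,0],[0,0,0,-0.006,-0.0012,0,0],[0,0,0,-0.008,-0.0015,0,0],[0,0,0,-0.01,-0.0019,0,0],[0,0,0,-0.012,-0.0023,0,0],[0,0,0,-0.014,-0.0027,0,0],[0,0,0,-0.016,-0.003,0,0]]
  ]
}}

```text
time_s: 8.12
eef_pos: [0.4647, -0.009, 0.0344]
tool_rot: [179.9, -0.5, 11.1]
wrist_force: [9.3, 1.6, -7.7]
grip_width: -0.0003
grip_force: 5.1
```

Call:
{"name": "move_arm", "arguments": {
  "moves": [
    [[0,0,0,-0.002,-0.0004,0,0],[0,0,0,-0.004,-0.0008,0,0],[0,0,0,-0.006,-0.0012,0,0],[0,0,0,-0.008,-0.0015,0,0],[0,0,0,-0.01,-0.0019,0,0],[0,0,0,-0.012,-0.0023,0,0],[0,0,0,-0.012,-0.0023,0,0]]
  ]
}}

```text
time_s: 8.7
eef_pos: [0.4539, -0.0111, 0.0348]
tool_rot: [179.9, -0.6, 11.1]
wrist_force: [11.6, 1.9, -8.3]
grip_width: -0.0001
grip_force: 5.7
```

Call:
{"name": "move_arm", "arguments": {
  "moves": [
    [[0,0,0,-0.0015,-0.0003,0,0],[0,0,0,-0.003,-0.0006,0,0],[0,0,0,-0.004,-0.0008,0,0],[0,0,0,-0.004,-0.0008,0,0]]
  ]
}}

```text
time_s: 9.03
eef_pos: [0.4506, -0.0118, 0.0349]
tool_rot: [179.8, -0.7, 11.1]
wrist_force: [12.7, 2.4, -9.3]
grip_width: -0.0004
grip_force: 6.3
```

Call:
{"name": "move_arm", "arguments": {
  "moves": [
    [[0,0,0,-0.001,-0.0002,0,0],[0,0,0,-0.002,-0.0004,0,0],[0,0,0,-0.003,-0.0006,0,0],[0,0,0,-0.003,-0.0006,0,0]]
  ]
}}

```text
time_s: 9.37
eef_pos: [0.4481, -0.0123, 0.035]
tool_rot: [179.8, -0.7, 11.1]
wrist_force: [13.5, 3.0, -9.4]
grip_width: -0.0
grip_force: 6.7
```

Call:
{"name": "move_arm", "arguments": {
  "moves": [
    [[0,0,0,-0.001,-0.0002,0,0],[0,0,0,-0.002,-0.0004,0,0],[0,0,0,-0.002,-0.0004,0,0]]
  ]
}}

```text
time_s: 9.62
eef_pos: [0.447, -0.0126, 0.0352]
tool_rot: [179.8, -0.8, 11.1]
wrist_force: [14.9, 2.8, -10.2]
grip_width: -0.0
grip_force: 7.4
```

Call:
{"name": "move_arm", "arguments": {
  "moves": [
    [[0,0,0,-0.001,-0.0002,0,0],[0,0,0,-0.002,-0.0004,0,0],[0,0,0,-0.003,-0.0006,0,0],[0,0,0,-0.003,-0.0006,0,0]]
  ]
}}

```text
time_s: 9.95
eef_pos: [0.4471, -0.0128, 0.0359]
tool_rot: [179.7, -1.2, 11.1]
wrist_force: [19.7, 3.5, -14.2]
grip_width: 0.0002
grip_force: 9.7
```

At the stop: force jumped with no motion. Easing back.

Call:
{"name": "move_arm", "arguments": {
  "moves": [
    [[0,0,0,0.002,0.0004,0,0],[0,0,0,0.004,0.0008,0,0],[0,0,0,0.006,0.0012,0,0],[0,0,0,0.008,0.0015,0,0],[0,0,0,0.01,0.0019,0,0],[0,0,0,0.012,0.0023,0,0],[0,0,0,0.014,0.0027,0,0],[0,0,0,0.016,0.003,0,0]]
  ]
}}

```text
time_s: 10.62
eef_pos: [0.4579, -0.0106, 0.0355]
tool_rot: [179.9, -0.6, 11.1]
wrist_force: [7.6, 3.3, 3.0]
grip_width: 0.0
grip_force: 4.1
```

Call:
{"name": "move_arm", "arguments": {
  "moves": [
    [[0,0,0,0.002,0.0004,0,0],[0,0,0,0.004,0.0008,0,0],[0,0,0,0.006,0.0012,0,0],[0,0,0,0.008,0.0015,0,0],[0,0,0,0.01,0.0019,0,0],[0,0,0,0.012,0.0023,0,0],[0,0,0,0.014,0.0027,0,0],[0,0,0,0.016,0.003,0,0]]
  ]
}}

```text
time_s: 11.28
eef_pos: [0.4715, -0.0079, 0.035]
tool_rot: [180.0, -0.3, 11.1]
wrist_force: [5.6, 1.0, 3.9]
grip_width: -0.0002
grip_force: 2.4
```

Call:
{"name": "move_arm", "arguments": {
  "moves": [
    [[0,0,0,0.0015,0.0003,0,0],[0,0,0,0.003,0.0006,0,0],[0,0,0,0.0045,0.0009,0,0],[0,0,0,0.006,0.0012,0,0],[0,0,0,0.0075,0.0015,0,0],[0,0,0,0.009,0.0018,0,0],[0,0,0,0.0105,0.002,0,0],[0,0,0,0.012,0.0023,0,0]]
  ]
}}

```text
time_s: 11.95
eef_pos: [0.4798, -0.006, 0.0332]
tool_rot: [-180.0, 0.1, 11.1]
wrist_force: [2.2, 0.6, 2.4]
grip_width: 0.0
grip_force: 1.3
```

Call:
{"name": "move_arm", "arguments": {
  "moves": [
    [[0,0,0,0.0015,0.0003,0,0],[0,0,0,0.003,0.0006,0,0],[0,0,0,0.0045,0.0009,0,0],[0,0,0,0.006,0.0012,0,0],[0,0,0,0.0075,0.0015,0,0],[0,0,0,0.009,0.0018,0,0],[0,0,0,0.01,0.002,0,0],[0,0,0,0.01,0.002,0,0]]
  ]
}}

```text
time_s: 12.62
eef_pos: [0.4906, -0.0039, 0.0335]
tool_rot: [180.0, 0.0, 11.1]
wrist_force: [-0.4, 0.3, -0.0]
grip_width: -0.0001
grip_force: 0.0
```

Call:
{"name": "move_arm", "arguments": {
  "moves": [
    [[0,0,0,0,0,0.015,0],[0,0,0,0,0,0.03,0],[0,0,0,0,0,0.045,0],[0,0,0,0,0,0.06,0],[0,0,0,0,0,0.075,0],[0,0,0,-0.01,0,0.09,0],[0,0,0,-0.03,0,0.1,0],[0,0,0,-0.05,0,0.1,0]]
  ]
}}

```text
time_s: 13.28
eef_pos: [0.4418, -0.0042, 0.1354]
tool_rot: [180.0, -0.2, 11.0]
wrist_force: [0.1, 0.2, -0.0]
grip_width: -0.0001
grip_force: 0.0
```

Call:
{"name": "move_arm", "arguments": {
  "moves": [
    [[0,0,-0.12,0,0,0,0],[0,0,-0.24,0,0,0,0],[0,0,-0.36,0,0,0,0],[0,0,-0.48,0,0,0,0],[0,0,-0.6,0,0,0,0],[0,0,-0.72,0,0,0,0],[0,0,-0.84,0,0,0,0],[0,0,-0.84,0,0,0,0]]
  ]
}}

```text
time_s: 13.95
eef_pos: [0.4403, -0.004, 0.1335]
tool_rot: [180.0, 0.0, -26.8]
wrist_force: [-0.2, -0.0, 0.5]
grip_width: -0.0002
grip_force: 0.0
```

```bash
python3 - <<'E'
from h import *
s=robot.read_state();print(s["eef_pos"],s["tool_rot"],s["joint_positions"])
t=robot.read_camera("top");b=robot.read_camera("side")
A=cv2.resize(t[150:230,210:290,::-1],(400,400),interpolation=2);B=cv2.resize(b[170:235,225:290,::-1],(390,390),interpolation=2)
C=np.zeros((400,790,3),np.uint8);C[:,:400]=A;C[:390,400:]=B;cv2.imwrite("pics/c6.png",C)
E
```

```text
[ 0.44027198 -0.00398198  0.13350965] [ 1.79984928e+02  1.56121875e-02 -2.68375084e+01] [ -47.21114933    8.87687591   46.2825393   121.91166949   -8.10376656
   52.22753742 -113.12419248]
```

View pics/c6.png

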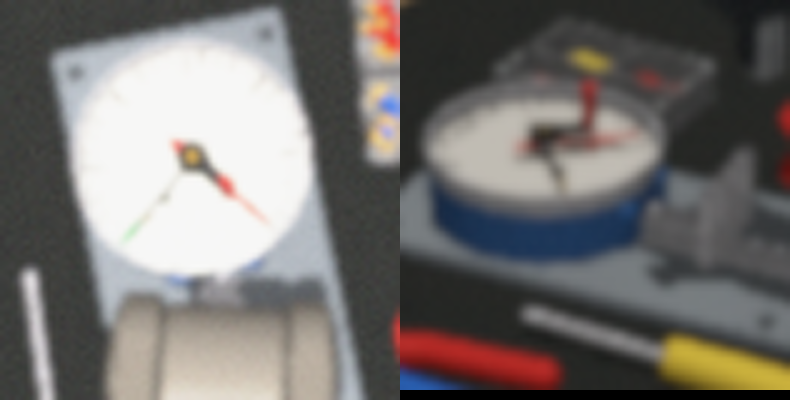

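The black hand is back at zero and the plate is home. The red tip is at crop (271,225), the peg at (227,186), and the green mark's end at (125,242).

```bash
python3 - <<'E'
from h import *
th=np.radians(10.84);R=np.array([[np.cos(th),-np.sin(th)],[np.sin(th),np.cos(th)]]);o=np.array([.586,.013])
def T(p,z):
    q=(np.array(p,float)+.5)/5-.5+[210,150]; w=bp("top",[q],z)[0,:2]; t=R.T@(w-o);print(p,w.round(4),t.round(4),np.degrees(np.arctan2(t[1],t[0])).round(1),np.hypot(*t).round(4))
T((191,156),.068);T((271,225),.056);T((227,186),.092);T((125,242),.052);T((72,157),.06);T((312,157),.06);T((191,38),.06)
E
```

```text
(191, 156) [0.5858 0.0141] [0.     0.0011] 89.4 0.0011
(271, 225) [ 0.5439 -0.0343] [-0.0502 -0.0385] -142.5 0.0633
(227, 186) [ 0.5648 -0.0075] [-0.0247 -0.0161] -146.9 0.0295
(125, 242) [0.5349 0.0556] [-0.0421  0.0514] 129.3 0.0665
(72, 157) [0.5871 0.0873] [0.0151 0.0728] 78.3 0.0743
(312, 157) [ 0.5851 -0.0599] [-0.0146 -0.0715] -101.6 0.073
(191, 38) [0.66   0.0134] [ 0.0727 -0.0136] -10.6 0.074
```

```bash
cat > path.py <<'E'
import numpy as np
c=np.array([.586,.0138])
def F(phi,d,r=.030):
    p=np.radians(phi);u=np.array([np.cos(p),np.sin(p)]);t=np.array([-u[1],u[0]]);return c+r*u-d*t
def rows(phi0,phi1,d,n,cur=None,yaw=None):
    cur=F(phi0,d) if cur is None else np.array(cur); yaw=phi0+90 if yaw is None else yaw
    for ph in np.linspace(phi0,phi1,n+1)[1:]:
        s=F(ph,d)-cur;print([0,0,round((ph+90-yaw)/45,3),round(s[0],4),round(s[1],4),0,0],end=", ")
    print()
E
python3 -c "
from path import *
s=F(-133,.028);print('start',s,s-[.4403,-.004],'turn',(-43+26.8)/45,'to contact',F(-133,.0155)-s)
print(F(-133,.0155))
for k in range(6): rows(-133+44*k,-133+44*(k+1),.0155,8)
"
```

```text
start [0.54506215 0.01095534] [0.10476215 0.01495534] turn -0.36 to contact [ 0.00914192 -0.00852498]
[0.55420407 0.00243036]
[0, 0, np.float64(0.122), np.float64(0.0012), np.float64(-0.003), 0, 0], [0, 0, np.float64(0.244), np.float64(0.0028), np.float64(-0.0059), 0, 0], [0, 0, np.float64(0.367), np.float64(0.0045), np.float64(-0.0086), 0, 0], [0, 0, np.float64(0.489), np.float64(0.0066), np.float64(-0.0111), 0, 0], [0, 0, np.float64(0.611), np.float64(0.0088), np.float64(-0.0134), 0, 0], [0, 0, np.float64(0.733), np.float64(0.0113), np.float64(-0.0155), 0, 0], [0, 0, np.float64(0.856), np.float64(0.014), np.float64(-0.0173), 0, 0], [0, 0, np.float64(0.978), np.float64(0.0168), np.float64(-0.0189), 0, 0], 
[0, 0, np.float64(0.122), np.float64(0.003), np.float64(-0.0013), 0, 0], [0, 0, np.float64(0.244), np.float64(0.0061), np.float64(-0.0023), 0, 0], [0, 0, np.float64(0.367), np.float64(0.0092), np.float64(-0.003), 0, 0], [0, 0, np.float64(0.489), np.float64(0.0124), np.float64(-0.0034), 0, 0], [0, 0, np.float64(0.611), np.float64(0.0157), np.float64(-0.0035), 0, 0], [0, 0, np.float
[... 1850 characters left out ...]
(-0.0127), np.float64(0.0183), 0, 0], [0, 0, np.float64(0.978), np.float64(-0.0155), np.float64(0.02), 0, 0], 
[0, 0, np.float64(0.122), np.float64(-0.0029), np.float64(0.0015), 0, 0], [0, 0, np.float64(0.244), np.float64(-0.0059), np.float64(0.0027), 0, 0], [0, 0, np.float64(0.367), np.float64(-0.009), np.float64(0.0036), 0, 0], [0, 0, np.float64(0.489), np.float64(-0.0122), np.float64(0.0043), 0, 0], [0, 0, np.float64(0.611), np.float64(-0.0154), np.float64(0.0046), 0, 0], [0, 0, np.float64(0.733), np.float64(-0.0186), np.float64(0.0046), 0, 0], [0, 0, np.float64(0.856), np.float64(-0.0219), np.float64(0.0043), 0, 0], [0, 0, np.float64(0.978), np.float64(-0.025), np.float64(0.0037), 0, 0],
```

Call:
{"name": "move_arm", "arguments": {
  "moves": [
    [[0,0,-0.06,0.0175,0.0025,0,0],[0,0,-0.12,0.035,0.005,0,0],[0,0,-0.18,0.0525,0.0075,0,0],[0,0,-0.24,0.07,0.01,0,0],[0,0,-0.3,0.0875,0.0125,0,0],[0,0,-0.36,0.105,0.015,0,0],[0,0,-0.36,0.105,0.015,0,0]]
  ]
}}

```text
time_s: 14.63
eef_pos: [0.5488, 0.012, 0.1336]
tool_rot: [-180.0, -0.2, -42.8]
wrist_force: [0.3, -0.2, 0.3]
grip_width: 0.0003
grip_force: 0.0
```

Call:
{"name": "move_arm", "arguments": {
  "moves": [
    [[0,0,0,0,0,-0.012,0],[0,0,0,0,0,-0.024,0],[0,0,0,0,0,-0.036,0],[0,0,0,0,0,-0.048,0],[0,0,0,0,0,-0.056,0],[0,0,0,0,0,-0.062,0],[0,0,0,0,0,-0.066,0],[0,0,0,0,0,-0.066,0]]
  ]
}}

```text
time_s: 15.3
eef_pos: [0.5449, 0.011, 0.0667]
tool_rot: [179.9, 0.0, -42.9]
wrist_force: [-0.1, -0.5, 0.7]
grip_width: 0.0001
grip_force: 0.0
```

```bash
python3 - <<'E'
from h import *
s=robot.read_state();e=s["eef_pos"];print(e,s["tool_rot"],s["wrist_force"],s["joint_positions"])
b=robot.read_camera("side")
B=cv2.resize(b[160:230,225:305,::-1],(640,560),interpolation=2)
B=np.clip((B/255.)**.6*255,0,255).astype(np.uint8)
cv2.imwrite("pics/c7.png",B)
E
```

```text
[0.54490732 0.01103963 0.06670423] [ 1.79930466e+02  4.92001170e-02 -4.29440768e+01] [-0.05983864 -0.47303791  0.71285764] [ -38.58997391   27.88349299   42.10403303  111.89816097  -24.36362249
   49.412379   -116.47274445]
```

View pics/c7.png

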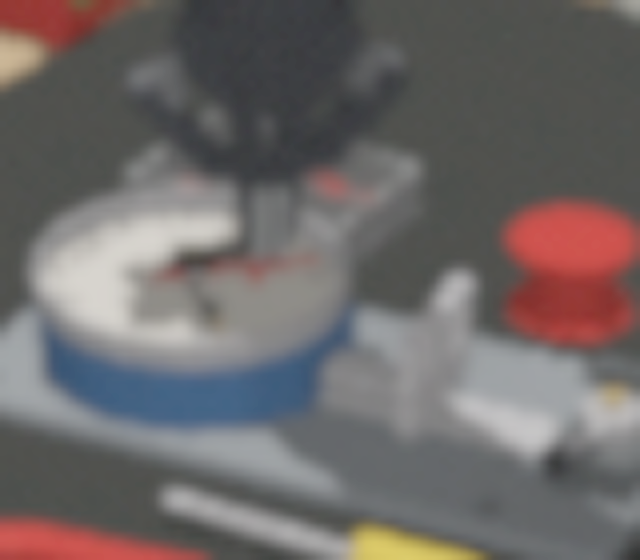

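The finger is down behind the peg (it hides the peg near (265,215)) with no contact force. I'll approach and start the sweep.

Call:
{"name": "move_arm", "arguments": {
  "moves": [
    [[0,0,0,0.0015,-0.0014,0,0],[0,0,0,0.003,-0.0028,0,0],[0,0,0,0.0045,-0.0042,0,0],[0,0,0,0.006,-0.0056,0,0],[0,0,0,0.0075,-0.007,0,0],[0,0,0,0.0091,-0.0085,0,0],[0,0,0,0.0091,-0.0085,0,0]]
  ]
}}

```text
time_s: 15.93
eef_pos: [0.5551, 0.0021, 0.0677]
tool_rot: [-180.0, -0.0, -43.0]
wrist_force: [0.5, -1.1, -0.0]
grip_width: 0.0003
grip_force: 0.0
```

Call:
{"name": "move_arm", "arguments": {
  "moves": [
    [[0,0,0.122,0.0012,-0.003,0,0],[0,0,0.244,0.0028,-0.0059,0,0],[0,0,0.367,0.0045,-0.0086,0,0],[0,0,0.489,0.0066,-0.0111,0,0],[0,0,0.611,0.0088,-0.0134,0,0],[0,0,0.733,0.0113,-0.0155,0,0],[0,0,0.856,0.014,-0.0173,0,0],[0,0,0.978,0.0168,-0.0189,0,0]]
  ]
}}

```text
time_s: 16.6
eef_pos: [0.571, -0.0165, 0.0674]
tool_rot: [180.0, 0.1, 1.3]
wrist_force: [-0.6, 0.4, -1.1]
grip_width: -0.0001
grip_force: 0.3
```

```bash
cat >> h.py <<'E'
def peg(dphi=range(0,360,15)):
    b=robot.read_camera("side").astype(int);m=(b[:,:,0]-np.maximum(b[:,:,1],b[:,:,2])>35)[165:212,225:272]
    ys,xs=np.nonzero(m)
    for r in range(m.shape[0]):
        if m[r].any(): print(165+r,(225+np.nonzero(m[r])[0]).tolist())
def pegpred(phi):
    p=np.radians(phi);return [proj("side",[[.586+.028*np.cos(p),.0138+.028*np.sin(p),z]])[0].round(1).tolist() for z in(.067,.095)]
E
python3 -c "
from h import *
peg()
for p in (-133,-110,-89,-60,0,90,139): print(p,pegpred(p))"
```

```text
165 [229, 230, 231, 232, 233]
182 [265, 266, 267]
183 [265, 266, 267]
185 [253]
186 [253]
187 [253, 254]
188 [253]
189 [253]
190 [253, 254]
191 [253, 254]
-133 [[256.0, 190.8], [256.0, 184.2]]
-110 [[254.9, 189.5], [254.9, 182.8]]
-89 [[253.0, 188.5], [253.0, 181.9]]
-60 [[249.5, 187.8], [249.5, 181.2]]
0 [[242.5, 189.2], [242.5, 182.6]]
90 [[243.8, 194.5], [243.7, 187.7]]
139 [[250.0, 195.2], [250.0, 188.4]]
```

Call:
{"name": "move_arm", "arguments": {
  "moves": [
    [[0,0,0.122,0.003,-0.0013,0,0],[0,0,0.244,0.0061,-0.0023,0,0],[0,0,0.367,0.0092,-0.003,0,0],[0,0,0.489,0.0124,-0.0034,0,0],[0,0,0.611,0.0157,-0.0035,0,0],[0,0,0.733,0.0189,-0.0033,0,0],[0,0,0.856,0.0221,-0.0027,0,0],[0,0,0.978,0.0252,-0.0019,0,0]]
  ]
}}

```text
time_s: 17.32
eef_pos: [0.5963, -0.0185, 0.0673]
tool_rot: [-180.0, 0.1, 45.2]
wrist_force: [-0.1, -0.6, -0.3]
grip_width: -0.0003
grip_force: 0.3
```

```bash
python3 -c "
from h import *
s=robot.read_state();print(s['eef_pos'],s['tool_rot'],s['joint_positions'])
peg()
for p in (-60,-45,-30): print(p,pegpred(p))"
```

```text
[ 0.59626067 -0.01850689  0.0673233 ] [-1.79981322e+02  5.39214798e-02  4.52155329e+01] [-17.37001636  27.57807245  19.5570493  104.39543118 -11.63190459
  50.03777019 -37.13678626]
165 [229, 230, 231, 232, 233]
181 [247, 248]
182 [247, 248, 265, 266]
183 [247, 248, 265, 266, 267]
184 [247, 248]
185 [247, 248]
186 [247, 248]
187 [247, 248]
194 [248, 249]
195 [248, 249, 250]
196 [249]
-60 [[249.5, 187.8], [249.5, 181.2]]
-45 [[247.6, 187.8], [247.5, 181.2]]
-30 [[245.7, 188.1], [245.6, 181.5]]
```

Peg follows (at -45°). I'll continue the sweep.

Call:
{"name": "move_arm", "arguments": {
  "moves": [
    [[0,0,0.122,0.003,0.0011,0,0],[0,0,0.244,0.006,0.0025,0,0],[0,0,0.367,0.0087,0.0042,0,0],[0,0,0.489,0.0113,0.0062,0,0],[0,0,0.611,0.0137,0.0084,0,0],[0,0,0.733,0.0159,0.0108,0,0],[0,0,0.856,0.0178,0.0134,0,0],[0,0,0.978,0.0195,0.0162,0,0]]
  ]
}}

```text
time_s: 18.03
eef_pos: [0.6157, -0.0024, 0.0673]
tool_rot: [-180.0, 0.0, 89.1]
wrist_force: [0.7, -0.3, -0.6]
grip_width: 0.0002
grip_force: 0.3
```

Call:
{"name": "move_arm", "arguments": {
  "moves": [
    [[0,0,0.122,0.0014,0.0029,0,0],[0,0,0.244,0.0025,0.006,0,0],[0,0,0.367,0.0033,0.0091,0,0],[0,0,0.489,0.0038,0.0123,0,0],[0,0,0.611,0.004,0.0155,0,0],[0,0,0.733,0.0039,0.0188,0,0],[0,0,0.856,0.0035,0.022,0,0],[0,0,0.978,0.0028,0.0251,0,0]]
  ]
}}

```text
time_s: 18.7
eef_pos: [0.6187, 0.0227, 0.0673]
tool_rot: [-180.0, 0.0, 133.1]
wrist_force: [0.7, -1.8, -0.9]
grip_width: 0.0001
grip_force: 0.3
```

```bash
python3 -c "
from h import *
s=robot.read_state();print(s['eef_pos'],s['tool_rot'],s['joint_positions'])
peg()
for p in (30,43,55): print(p,pegpred(p))"
```

```text
[0.61870165 0.02268097 0.06734162] [-1.79963945e+02  1.43864366e-02  1.33135522e+02] [ -4.94824498  28.12765629  -1.48866938 100.73564448   0.94340681
  51.16874528  36.28252076]
182 [265, 266, 267]
183 [265, 266, 267]
186 [240, 241]
187 [240, 241, 242]
188 [240, 241, 242]
189 [240, 241, 242]
190 [240, 241, 242]
191 [241, 242]
194 [240, 241]
30 [[241.0, 191.0], [240.9, 184.3]]
43 [[240.9, 191.8], [240.8, 185.1]]
55 [[241.2, 192.6], [241.1, 185.9]]
```

Call:
{"name": "move_arm", "arguments": {
  "moves": [
    [[0,0,0.122,-0.001,0.0031,0,0],[0,0,0.244,-0.0023,0.006,0,0],[0,0,0.367,-0.0039,0.0089,0,0],[0,0,0.489,-0.0058,0.0115,0,0],[0,0,0.611,-0.0079,0.014,0,0],[0,0,0.733,-0.0102,0.0162,0,0],[0,0,0.856,-0.0127,0.0183,0,0],[0,0,0.978,-0.0155,0.02,0,0]]
  ]
}}

```text
time_s: 19.42
eef_pos: [0.6035, 0.0429, 0.0675]
tool_rot: [-180.0, 0.0, 177.1]
wrist_force: [0.5, -0.7, -0.2]
grip_width: -0.0001
grip_force: 0.3
```

Call:
{"name": "move_arm", "arguments": {
  "moves": [
    [[0,0,0.122,-0.0029,0.0015,0,0],[0,0,0.244,-0.0059,0.0027,0,0],[0,0,0.367,-0.009,0.0036,0,0],[0,0,0.489,-0.0122,0.0043,0,0],[0,0,0.611,-0.0154,0.0046,0,0],[0,0,0.733,-0.0186,0.0046,0,0],[0,0,0.856,-0.0219,0.0043,0,0],[0,0,0.856,-0.0219,0.0043,0,0]]
  ]
}}

```text
time_s: 20.08
eef_pos: [0.5809, 0.0471, 0.0674]
tool_rot: [180.0, -0.0, -144.5]
wrist_force: [-0.5, 0.0, -0.8]
grip_width: 0.0002
grip_force: 0.0
```

```bash
python3 -c "
from h import *
s=robot.read_state();print(s['eef_pos'],s['tool_rot'],s['wrist_force'],s['joint_positions'])
peg()
for p in (110,120,125,130,139): print(p,pegpred(p))
from path import *
rows(125.5,145.1,.0155,14)"|sed 's/np.float64//g'
```

```text
[0.58094683 0.04711421 0.06738759] [ 1.79968546e+02 -3.22523392e-02 -1.44540327e+02] [-0.52936007  0.01971202 -0.76956603] [  7.42608043  26.10586141 -20.70331562 105.4307716   11.59917275
  50.56745503 106.7051008 ]
165 [229, 230, 231, 232, 233]
182 [265, 266]
183 [265, 266, 267]
189 [248]
190 [248]
191 [248, 249]
192 [248, 249]
193 [248, 249]
194 [248, 249]
195 [248]
197 [248]
198 [248]
199 [248]
200 [248]
201 [248]
110 [[246.2, 195.1], [246.1, 188.3]]
120 [[247.5, 195.2], [247.5, 188.4]]
125 [[248.2, 195.2], [248.1, 188.5]]
130 [[248.8, 195.2], [248.8, 188.5]]
139 [[250.0, 195.2], [250.0, 188.4]]
[0, 0, (0.031), (-0.0008), (-0.0001), 0, 0], [0, 0, (0.062), (-0.0016), (-0.0003), 0, 0], [0, 0, (0.093), (-0.0024), (-0.0004), 0, 0], [0, 0, (0.124), (-0.0032), (-0.0006), 0, 0], [0, 0, (0.156), (-0.004), (-0.0008), 0, 0], [0, 0, (0.187), (-0.0048), (-0.0011), 0, 0], [0, 0, (0.218), (-0.0056), (-0.0013), 0, 0], [0, 0, (0.249), (-0.0064), (-0.0016), 0, 0], [0, 0, (0.28), (-0.0072), (-0.0019), 0, 0], [0, 0, (0.311), (-0.0079), (-0.0022), 0, 0], [0, 0, (0.342), (-0.0087), (-0.0025), 0, 0], [0, 0, (0.373), (-0.0095), (-0.0028), 0, 0], [0, 0, (0.404), (-0.0102), (-0.0032), 0, 0], [0, 0, (0.436), (-0.0109), (-0.0035), 0, 0],
```

Call:
{"name": "move_arm", "arguments": {
  "moves": [
    [[0,0,0.031,-0.0008,-0.0001,0,0],[0,0,0.062,-0.0016,-0.0003,0,0],[0,0,0.093,-0.0024,-0.0004,0,0],[0,0,0.124,-0.0032,-0.0006,0,0],[0,0,0.156,-0.004,-0.0008,0,0],[0,0,0.187,-0.0048,-0.0011,0,0],[0,0,0.218,-0.0056,-0.0013,0,0],[0,0,0.218,-0.0056,-0.0013,0,0]]
  ]
}}

```text
time_s: 20.8
eef_pos: [0.5757, 0.046, 0.0675]
tool_rot: [180.0, -0.0, -134.5]
wrist_force: [0.1, 0.3, 0.3]
grip_width: -0.0003
grip_force: 0.1
```

Call:
{"name": "move_arm", "arguments": {
  "moves": [
    [[0,0,0.02,-0.0008,-0.0003,0,0],[0,0,0.04,-0.0016,-0.0006,0,0],[0,0,0.04,-0.0016,-0.0006,0,0]]
  ]
}}

```text
time_s: 21.05
eef_pos: [0.5742, 0.0454, 0.0676]
tool_rot: [180.0, -0.0, -132.7]
wrist_force: [-0.1, -0.4, 0.2]
grip_width: 0.0001
grip_force: 0.1
```

Call:
{"name": "move_arm", "arguments": {
  "moves": [
    [[0,0,0.02,-0.0008,-0.0003,0,0],[0,0,0.04,-0.0016,-0.0006,0,0],[0,0,0.04,-0.0016,-0.0006,0,0]]
  ]
}}

```text
time_s: 21.3
eef_pos: [0.5728, 0.045, 0.0676]
tool_rot: [-180.0, 0.0, -130.9]
wrist_force: [1.1, 0.7, -0.4]
grip_width: 0.0001
grip_force: 0.4
```

Call:
{"name": "move_arm", "arguments": {
  "moves": [
    [[0,0,0,-0.0005,-0.0003,0,0],[0,0,0,-0.001,-0.0006,0,0],[0,0,0,-0.001,-0.0006,0,0]]
  ]
}}

```text
time_s: 21.55
eef_pos: [0.5726, 0.0449, 0.0677]
tool_rot: [-180.0, 0.1, -130.9]
wrist_force: [3.1, 1.9, -1.8]
grip_width: -0.0001
grip_force: 1.6
```

Call:
{"name": "move_arm", "arguments": {
  "moves": [
    [[0,0,0,-0.0005,-0.0003,0,0],[0,0,0,-0.001,-0.0006,0,0],[0,0,0,-0.001,-0.0006,0,0]]
  ]
}}

```text
time_s: 21.8
eef_pos: [0.5723, 0.0448, 0.0679]
tool_rot: [-179.9, 0.2, -130.9]
wrist_force: [5.9, 2.5, -3.8]
grip_width: 0.0004
grip_force: 2.8
```

```bash
python3 -c "
from h import *
peg()
for p in (130,135,139,142): print(p,pegpred(p))
s=robot.read_state();print(s['eef_pos'],s['wrist_force'])"
```

```text
165 [229, 230, 231, 232, 233]
182 [265, 266]
183 [265, 266, 267]
191 [250]
192 [250]
193 [250]
194 [250]
195 [250]
198 [249, 250]
199 [250]
130 [[248.8, 195.2], [248.8, 188.5]]
135 [[249.5, 195.2], [249.5, 188.4]]
139 [[250.0, 195.2], [250.0, 188.4]]
142 [[250.4, 195.1], [250.4, 188.3]]
[0.57234353 0.04479624 0.06791911] [ 5.14016465  3.03193238 -3.07228625]
```

On the stop with about 6 N, the peg still and at about 139°. Backing off and lifting.

Call:
{"name": "move_arm", "arguments": {
  "moves": [
    [[0,0,0,0.001,0.0007,0,0],[0,0,0,0.003,0.002,0,0],[0,0,0,0.006,0.004,0,0],[0,0,0,0.01,0.007,0,0],[0,0,0,0.013,0.009,0,0],[0,0,0,0.013,0.009,0.005,0],[0,0,0,0.013,0.009,0.02,0],[0,0,0,0.013,0.009,0.04,0]]
  ]
}}

```text
time_s: 22.52
eef_pos: [0.582, 0.0524, 0.1066]
tool_rot: [179.8, -0.2, -130.9]
wrist_force: [0.0, -0.9, -0.1]
grip_width: 0.0002
grip_force: 0.0
```

Call:
{"name": "move_arm", "arguments": {
  "moves": [
    [[0,0,0,0,0,0.02,0],[0,0,0,0,0,0.04,0],[0,0,0,-0.02,0,0.06,0],[0,0,0,-0.05,0,0.07,0],[0,0,0,-0.08,0,0.08,0],[0,0,0,-0.11,0,0.08,0],[0,0,0,-0.14,0,0.08,0],[0,0,0,-0.16,0,0.08,0]]
  ]
}}

```text
time_s: 23.18
eef_pos: [0.4206, 0.0525, 0.1877]
tool_rot: [180.0, -0.1, -130.9]
wrist_force: [-0.9, 0.3, 0.1]
grip_width: 0.0001
grip_force: 0.0
```

```bash
python3 - <<'E'
from h import *
s=robot.read_state();print(s["eef_pos"],s["wrist_force"])
t=robot.read_camera("top").astype(int);cv2.imwrite("pics/end.png",t[:,:,::-1])
th=np.radians(10.84);R=np.array([[np.cos(th),-np.sin(th)],[np.sin(th),np.cos(th)]]);o=np.array([.586,.0138])
m=t[:,:,0]-np.maximum(t[:,:,1],t[:,:,2])
for y in range(165,205):
    for x in range(225,275):
        if m[y,x]>25:
            w=bp("top",[(x,y)],.056)[0,:2];q=R.T@(w-o);print((x,y),m[y,x],np.degrees(np.arctan2(q[1],q[0])).round(),np.hypot(*q).round(3))
E
```

```text
[0.42062424 0.05251459 0.18767921] [-0.91007401  0.31075129  0.07424926]
(251, 177) 26 -47.0 0.016
(249, 178) 36 -29.0 0.01
(250, 178) 69 -44.0 0.012
(251, 178) 69 -55.0 0.014
(249, 179) 35 -37.0 0.007
(250, 179) 68 -54.0 0.009
(251, 179) 57 -66.0 0.012
(248, 180) 30 -13.0 0.004
(249, 180) 30 -53.0 0.005
(250, 180) 30 -71.0 0.007
(251, 180) 28 -80.0 0.01
(247, 181) 29 68.0 0.003
(248, 181) 34 -23.0 0.001
(249, 181) 30 -92.0 0.003
(248, 182) 26 171.0 0.003
(242, 186) 68 118.0 0.024
(243, 186) 76 123.0 0.021
(244, 186) 30 129.0 0.019
(241, 187) 54 118.0 0.028
(242, 187) 120 123.0 0.026
(243, 187) 107 128.0 0.024
(244, 187) 31 134.0 0.022
(241, 188) 77 123.0 0.03
(242, 188) 128 127.0 0.028
(243, 188) 81 133.0 0.026
(241, 189) 82 127.0 0.032
(242, 189) 90 131.0 0.03
(243, 189) 35 136.0 0.029
(240, 190) 33 127.0 0.037
(241, 190) 56 130.0 0.035
(242, 190) 36 135.0 0.033
(240, 191) 36 130.0 0.039
(239, 192) 42 129.0 0.043
(238, 193) 36 128.0 0.048
(239, 193) 34 131.0 0.046
(237, 194) 38 128.0 0.052
(238, 194) 30 131.0 0.05
(236, 195) 33 128.0 0.056
(237, 195) 33 130.0 0.054[ WARN:0@0.596] global loadsave.cpp:1063 imwrite_ Unsupported depth image for selected encoder is fallbacked to CV_8U.
```

```bash
python3 - <<'E'
from h import *
th=np.radians(10.84);R=np.array([[np.cos(th),-np.sin(th)],[np.sin(th),np.cos(th)]]);o=np.array([.586,.0138])
def az(f,ch,z,lo):
    t=cv2.imread(f)[:,:,::-1].astype(int);m=t[:,:,ch]-np.delete(t,ch,2).max(2);A=[]
    for y in range(180,206):
        for x in range(228,250):
            q=R.T@(bp("top",[(x,y)],z)[0,:2]-o);r=np.hypot(*q);a=np.degrees(np.arctan2(q[1],q[0]))
            if m[y,x]>lo and .036<r<.066 and 110<a<150:A.append((a,r,m[y,x]))
    A=np.array(A);print(f,len(A),np.average(A[:,0],weights=A[:,2]),A[:,1].min(),A[:,1].max())
az("pics/top0.png",1,.052,6);az("pics/end.png",0,.056,12)
E
```

```text
pics/top0.png 11 128.7876999717964 0.051782969335674445 0.06521618993049304
pics/end.png 16 128.94016211599876 0.03660033720326796 0.058604620489168785
```

Green mark at 128.8°, red pointer at 128.9°. Handing in.

```bash
python3 -c "
from plant import robot
print(robot.sign_off())"
```

```text
the job is handed in; nothing more can be done
None
```

I drew the slide out to its stop and eased it home, pushed the red pointer onto its zero stop (128.9° measured, green mark 128.8°), left the peg free and the arm clear, and handed the job in; the sign-off gave no verdict, and I didn't re-measure the bystanders.

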